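# Pass a brass bar under the go-gauge bridge, bin the reject

## Task

Two brass bars lie on the black mat: put the one marked with a red cross into the red reject bin, lying flat on its floor, and check the unmarked one in the thickness gauge. To check it, lay it flat on the long open end of the gauge's bed and slide it lengthwise under the blue bridge until its front end rests against the dark stop on the far side, and leave it there. Do not disturb the caliper, the wax tin or the sharpening stone.

Things in the scene. Friction and masses are not known exactly. Their poses are not given: they have to be found in the camera images.
- clean_bar: Unmarked brass bar, 140 x 36 x 15 mm, 0.6 kg, lying flat on the mat. Origin: centre of its underside; x along its length, y across its width, z up. Both ends are alike.
- reject_bar: Brass bar of the same size and weight with a red painted cross on its top (the reject). Origin and axes as for the unmarked bar.
- gauge: Thickness go-gauge, fixed to the bench. Origin: on the bench top under the bridge's centre; x = direction of bar travel, z up. Steel bed 70 mm wide, top 12 mm above the bench, from x = -175 to +90 mm, open before x = -36. Blue bridge from x = -20 to +20 mm, 70 mm wide, top 45 mm above the bench. A bar at the stop has its origin at x = +5 mm and its last 45 mm (x = -65 to -20) outside the bridge.
- mouth (a point): Centre of the passage's entry under the bridge, on the bed's top surface (gauge x = -20 mm), axes as the gauge. Passage 41 mm wide, 19 mm high, 40 mm long. Before it two blue lead-in plates, 19 mm high, flare from about 41 mm apart here to about 55 mm apart 16 mm earlier.
- stop (a point): Foot of the face of the dark stop block (50 mm wide, 20 mm high above the bed), at the middle of the bed, on the bed's top surface (gauge x = +75 mm).
- bin: Red open-topped reject bin, fixed, 200 (x) x 140 (y) x 55 mm high outside, walls and floor 4 mm. Origin: centre of its underside.
- mat: Black rubber mat, fixed, 170 (x) x 200 (y) x 6 mm, on which the two bars lie side by side. Origin: centre of its underside.
- caliper: Steel caliper with a black readout, 235 mm long, 12 mm high, lying between the robot and the gauge; leave alone. Origin: middle of its beam, at the bench.
- wax_tin: Round tin with a yellow label, 72 mm across, 45 mm high, beyond the gauge; leave alone. Origin: centre of its underside.
- stone: Sharpening stone, reddish on a grey base, 120 x 45 x 25 mm, beyond the gauge; leave alone. Origin: centre of its underside.

How it is judged:
By the outcome, as a careful person would: the job done as asked, in the order asked, and still so for the second after the job is handed in, with the robot touching nothing.
It also fails if it takes over 72 s, if anything falls off the work surface, if the arm or the gripper's body presses on something with over 40 N, if the wrist force passes 120 N, or if a joint passes its speed limit or range.

## Robot

A 6-joint arm with a two-finger parallel gripper is mounted at the origin on the work surface. World frame = base frame: x ahead of the robot, y to its left, z up, the work surface at z = 0. Lengths are in m, angles in rad, forces in N, time in s.
With the tool pointing down it reaches from about 0.35 to 0.775 m from the base axis. Payload 5.5 kg.
Tool frame: the origin (TCP) lies where the fingers leave the gripper's body, on its centre line; the fingertips stand 73 mm ahead of it and the grasp point (between the pads) lies 54 mm ahead of it; z points along the fingers, y is the direction in which the jaws open and shut (so a half turn about z gives the same grasp; the last joint's range is limited). The gripper opens to 85 mm and grips with 20 to 120 N. Pads are 22 mm wide; open, the fingers measure 114 mm over their backs; the gripper's body (76 mm by 85 mm) begins 54 mm behind the grasp point. The pads swing forward as they close: fully open they stand 13 mm farther back than shut.
Start: joints at [-1.357, 0.313, 0.046, 1.304, 0, 1.431], TCP at [0.199, -0.539, 0.304] pointing down, gripper open.
Joint ranges: [-2.76, 2.76], [-0.86, 1.69], [-1.03, 1.26], [-2.2, 2.34], [-1.47, 1.5], [-3.14, 3.14]. Speed limits (rad/s): [2.57, 2.57, 3.14, 3.14, 3.14, 3.14].

## Interface

Orientations are given as a unit quaternion [w, x, y, z].
In Python, from workcell import env, read_camera, job, cut_out gives the robot as it stands.
- The arm moves only by the tool servo_tool, never from a script. Its argument "deltas" is a list of rows, each an object of numbers: "dx", "dy", "dz": the shift along the world's x, y, z in mm; "rx", "ry", "rz": the turn, a rotation vector about the world's x, y, z in rad; "fingers": the closure, from -1 (fully open) to 1 (shut). A call has 1 to 8 rows; each row shifts and turns the commanded pose from where the row before left it; what a row does not reach is not made up. A row lasts 1/10 s, in which the tool goes at most 50 mm and 8.59 degrees, less where a joint would pass 70% of its speed; a pose out of reach is approached as far as the arm can. A call is refused whole if a number of a shift passes 50 or a number of a turn 0.15, either way. A call with a gripper value outside its range is refused whole. The fingers move at their own pace and stop on an object; "newtons" is the grip in N (left out, the last holds). Time passes only in rows, so rows that do not move let the fingers close. It gives the time, the measured TCP pose, the force and the opening at its end, in the units of the state.
- env.get_state(): the state, without advancing time (a new reading comes with each control period).
- read_camera(name): name is "side" or "top" or "wrist"; returns a dict with "img" (480x640x3 uint8, red, green, blue), "intrinsics" (3x3 intrinsics, pixels), "k1" (the pictures are not rectified: a ray, as slopes to the right and down, at radius r is drawn at 1 + k1 r^2 times it, then the intrinsics apply), "extrinsics" (4x4, takes a point from camera to world coordinates); the wrist camera has in their place "hand_eye" (4x4, takes a point from camera to tool coordinates, whose origin is the TCP and whose axes are the flange's). Camera axes: x right, y down, z forward; pixel columns grow to the right and rows downward; lengths in m; the calibration is good to about 2 mm. A picture is of the moment at which its call begins: read the wrist's pose just before it. There is no depth.
- job.hand_in(): hands the job in, once; it reports no verdict.
Trained networks look in the newest picture that a camera, given by its name, has taken for a name from the list of things; names that differ only in an ending like _2 or _b are one class to them, and where a whole thing is asked for, a point or a joint stands for the part that bears it (a point fixed in the world has none). Each returns a list of dicts, best first, with "confidence" (0 to 1); they miss things now and then, are a little off and sometimes report something else, mostly with a low value. They report only what shows in the picture. A call takes as long as a camera call.
- cut_out(target, camera): "region" (480x640 bool, what is visible of it) and "extent" ([left, top, right, bottom] in pixels, round what is visible of it).
The state is a dict: "clock": time; "joint_pos": joint angles; "qvel": joint speeds; "tau": joint torques, N m; "tcp_pos": TCP position; "orientation": TCP orientation; "wrist_force": force on the tool from outside, world axes, zero at the start; "ft_torque": the same for the moment, N m; "finger_gap": finger opening in m.
Only numpy, scipy, OpenCV 4.12 (cv2) and the standard library are available. Lean on these libraries where they do the work, as an engineer would, in place of code of your own. Each camera call takes 0.05 s, during which the arm holds its last target. There are 200 camera calls.

## Working session

There is one attempt and no reset: what is moved stays moved. The work goes in short steps, Python scripts to look and compute and a tool call to move; the robot and the scene stay as the last step left them, time stands still between calls to the robot, and variables do not carry over. Pictures are saved under pics/ and viewed, about 8 in all and at most 12, crops included, and the job is handed in when it is done.

Besides the shell and the picture viewer there is one more tool, called as name(argument=value, ...) on one line, values as JSON. servo_tool: Moves the arm, as the interface text tells. Its arguments: {"type":"object","properties":{"deltas":{"type":"array"},"newtons":{"type":"number"}},"required":["deltas"]}

```bash
mkdir -p pics; ls; cat > h.py <<'E'
import numpy as np, cv2
from workcell import env, read_camera, job, cut_out
def rays(c,uv,T=None):
    K=np.array(c["intrinsics"]);uv=np.asarray(uv,float).reshape(-1,1,2)
    n=cv2.undistortPoints(uv,K,np.array([c["k1"],0,0,0.])).reshape(-1,2)
    T=np.array(c["extrinsics"]) if T is None else T
    d=np.c_[n,np.ones(len(n))]@T[:3,:3].T
    return T[:3,3],d
def onz(c,uv,z,T=None):
    o,d=rays(c,uv,T); return o+d*((z-o[2])/d[:,2])[:,None]
def proj(c,P,T=None):
    K=np.array(c["intrinsics"]);T=np.array(c["extrinsics"]) if T is None else T
    M=np.linalg.inv(T);r,_=cv2.Rodrigues(M[:3,:3])
    return cv2.projectPoints(np.asarray(P,float).reshape(-1,1,3),r,M[:3,3],K,np.array([c["k1"],0,0,0.]))[0].reshape(-1,2)
def wristT(c,s):
    w,x,y,z=s["orientation"]
    from scipy.spatial.transform import Rotation as R
    T=np.eye(4);T[:3,:3]=R.from_quat([x,y,z,w]).as_matrix();T[:3,3]=s["tcp_pos"]
    return T@np.array(c["hand_eye"])
def save(n,im): cv2.imwrite("pics/"+n+".png",im[...,::-1])
E
python3 - <<'E'
from h import *
s=env.get_state();print({k:np.round(v,3).tolist() for k,v in s.items()})
for cam in("top","side"):
    c=read_camera(cam);save(cam+"0",c["img"]);print(cam,c["k1"],np.round(c["intrinsics"],1).tolist(),np.round(c["extrinsics"],3).tolist())
    for n in("clean_bar","reject_bar","gauge","bin","mat","caliper","wax_tin","stone"):
        for d in cut_out(n,cam)[:3]:
            m=d["region"].astype(np.uint8);r=cv2.minAreaRect(cv2.findNonZero(m)) if m.any() else None
            print(n,round(d["confidence"],2),np.round(d["extent"]).tolist(),int(m.sum()),r)
            np.save(f"pics/{cam}_{n}.npy",m) if d["confidence"]>.5 else 0
E
```

```text
pics
{'clock': 0.0, 'joint_pos': [-1.357, 0.314, 0.045, 1.304, -0.0, 1.431], 'qvel': [0.0, 0.001, -0.001, 0.001, 0.001, -0.0], 'tau': [-0.0, -48.063, 29.853, 0.02, -0.0, 0.0], 'tcp_pos': [0.199, -0.539, 0.303], 'orientation': [-0.001, 0.984, 0.176, -0.0], 'wrist_force': [0.262, -0.58, -0.927], 'ft_torque': [-0.034, 0.028, 0.018], 'finger_gap': 0.085}
top 0.0025015507235255706 [[476.5, 0.0, 328.7], [0.0, 476.5, 231.2], [0.0, 0.0, 1.0]] [[-0.016, -0.999, 0.041, 0.527], [-1.0, 0.017, 0.002, 0.001], [-0.003, -0.041, -0.999, 0.932], [0.0, 0.0, 0.0, 1.0]]
clean_bar 0.95 [439.0, 239.0, 475.0, 317.0] 1410 ((457.0279846191406, 278.556396484375), (73.93912506103516, 19.7822265625), 77.6609115600586)
reject_bar 0.58 [499.0, 234.0, 530.0, 308.0] 1455 ((512.5270385742188, 274.1621398925781), (72.82875061035156, 21.043071746826172), 80.53767395019531)
gauge 0.57 [246.0, 180.0, 388.0, 244.0] 5075 ((317.43890380859375, 212.13931274414062), (38.86859130859375, 138.46649169921875), 76.80938720703125)
bin 0.81 [127.0, 236.0, 223.0, 354.0] 8997 ((176.0144500732422, 291.1560363769531), (83.55543518066406
[... 1606 characters left out ...]
8.0, 438.0] 14830 ((290.9742126464844, 352.2085876464844), (153.99098205566406, 111.90432739257812), 37.03038787841797)
mat 0.73 [374.0, 148.0, 467.0, 210.0] 2041 ((421.6673583984375, 175.85369873046875), (81.51952362060547, 50.5421028137207), 11.9761323928833)
caliper 0.96 [391.0, 222.0, 434.0, 308.0] 1360 ((412.70745849609375, 265.6943359375), (35.41987609863281, 87.09588623046875), 7.594643592834473)
wax_tin 0.89 [185.0, 206.0, 224.0, 241.0] 1192 ((201.88462829589844, 223.92308044433594), (37.85041809082031, 37.065948486328125), 78.69007110595703)
stone 0.97 [247.0, 148.0, 301.0, 187.0] 1064 ((273.1910705566406, 167.3502960205078), (22.50605010986328, 54.42953109741211), 61.3895378112793)
```

```bash
python3 - <<'E'
import cv2
im=cv2.imread("pics/top0.png")[90:360,110:570]
cv2.imwrite("pics/top0c.png",cv2.resize(im,(782,459),interpolation=cv2.INTER_CUBIC))
E
```

```text
(no output)
```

View pics/top0c.png

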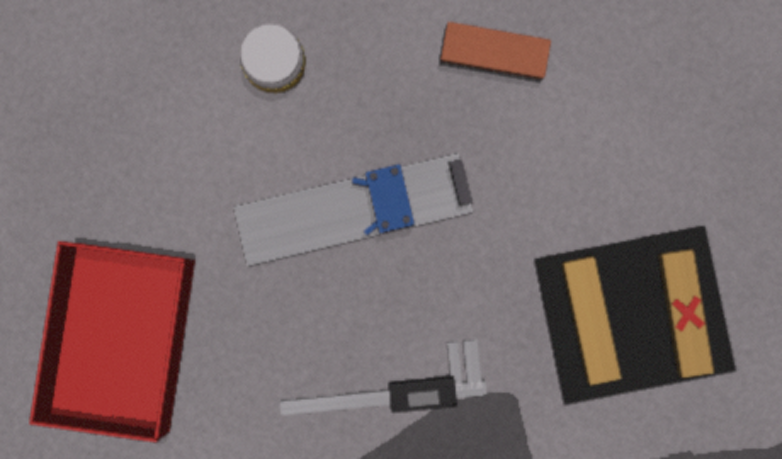

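View pics/side0.png

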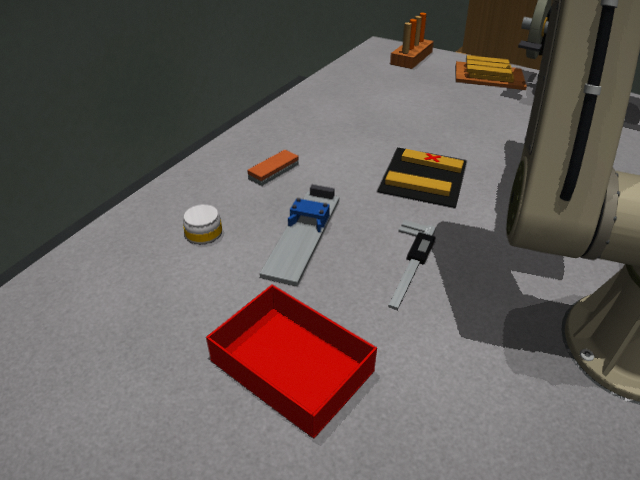

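The top view shows the gauge's open end towards +y (left) and the stop towards -y. The marked bar is the right one on the mat at px (512,274), the clean bar is at (457,278), and the bin is on the left. Next I fit poses by silhouette.

```bash
cat >> h.py <<'E'
from scipy.optimize import minimize
PARTS={"bar":[(-.07,.07,-.018,.018,0,.015)],"gauge":[(-.175,.09,-.035,.035,0,.012),(-.02,.02,-.035,.035,.012,.045),(.075,.085,-.025,.025,.012,.032)],
"bin":[(-.1,.1,-.07,.07,0,.055)],"mat":[(-.085,.085,-.1,.1,0,.006)],"stone":[(-.06,.06,-.0225,.0225,0,.025)]}
def sil(c,parts,p,z0,T=None,S=4):
    m=np.zeros((480*S,640*S),np.uint8);cs,sn=np.cos(p[2]),np.sin(p[2])
    for a,b,d,e,f,g in parts:
        P=np.array([(x,y,z) for x in(a,b) for y in(d,e) for z in(f,g)])
        W=np.c_[p[0]+cs*P[:,0]-sn*P[:,1],p[1]+sn*P[:,0]+cs*P[:,1],P[:,2]+z0]
        q=proj(c,W,T)
        cv2.fillConvexPoly(m,cv2.convexHull(np.round((q+.5)*S).astype(np.int32)),1)
    return cv2.resize(m*255,(640,480),interpolation=cv2.INTER_AREA)/255.
def fit(c,mask,kind,p0,z0,T=None):
    f=lambda p:np.abs(sil(c,PARTS[kind],p,z0,T)-mask).sum()
    p=np.array(p0,float)
    for st in(.015,.004):
        r=minimize(f,p,method="Nelder-Mead",options=dict(initial_simplex=np.vstack([p]+[p+d for d in np.diag([st,st,st*8])]),xatol=1e-4,fatol=.5));p=r.x
    return p,r.fun/mask.sum()
E
python3 - <<'E'
from h import *
for cam in("top","side"):
    c=read_camera(cam)
    for n,k,z,a in(("clean_bar","bar",.006,.2),("reject_bar","bar",.006,.15),("gauge","gauge",0,-1.4),("bin","bin",0,-.1),("mat","mat",0,.15)):
        d=cut_out(n,cam)
        if n=="clean_bar" and cam=="top": pass
        m=d[0]["region"].astype(float);ys,xs=np.nonzero(m)
        g=onz(c,[[xs.mean(),ys.mean()]],z+.01)[0]
        p0=[g[0],g[1],a]
        if n=="gauge": p0=[g[0]-.043*np.cos(a),g[1]+.043*np.sin(a),a]
        p,e=fit(c,m,k,p0,z);print(cam,n,round(d[0]["confidence"],2),np.round(p,4),round(e,3))
print(env.get_state()["clock"])
E
```

```text
top clean_bar 0.71 [ 0.47   -0.2403  0.1842] 0.038
top reject_bar 0.78 [ 0.4762 -0.3475  0.1303] 0.049Traceback (most recent call last):
  File "<stdin>", line 7, in <module>
IndexError: list index out of range
```

```bash
python3 - <<'E'
from h import *
for cam in("top","side"):
    c=read_camera(cam)
    for n,k,z,a in(("clean_bar","bar",.006,.18),("reject_bar","bar",.006,.13),("gauge","gauge",0,-1.34),("bin","bin",0,-.12),("mat","mat",0,.15)):
        if cam=="top" and "bar" in n: continue
        d=cut_out(n,cam)
        if not d: d=[dict(region=np.load(f"pics/{cam}_{n}.npy"),confidence=-1)]
        m=d[0]["region"].astype(float);ys,xs=np.nonzero(m)
        g=onz(c,[[xs.mean(),ys.mean()]],z+.01)[0]
        p0=[g[0],g[1],a]
        if n=="gauge": p0=[g[0]+.043*np.cos(a),g[1]+.043*np.sin(a),a]
        p,e=fit(c,m,k,p0,z);print(cam,n,round(d[0]["confidence"],2),np.round(p,4),round(e,3))
print(env.get_state()["clock"])
E
```

```text
top gauge 0.72 [ 0.6098 -0.017  -1.3504] 0.026
top bin 0.69 [ 0.4583  0.292  -0.1564] 0.024
top mat 0.97 [ 0.4746 -0.2932  0.175 ] 0.5
side clean_bar 0.7 [ 0.4704 -0.2396  0.1987] 0.097
side reject_bar 0.71 [ 0.4765 -0.348   0.1088] 0.059
side gauge 0.94 [ 0.61   -0.017  -1.3549] 0.032
side bin 0.69 [ 0.4586  0.2946 -0.1569] 0.012
side mat 0.83 [ 0.4748 -0.2919  0.1821] 0.835
1.6
```

servo_tool(deltas=[{"dx":35,"dy":24,"dz":-8,"rz":-0.028,"fingers":-1},{"dx":35,"dy":24,"dz":-8,"rz":-0.028},{"dx":35,"dy":24,"dz":-8,"rz":-0.028},{"dx":35,"dy":24,"dz":-8,"rz":-0.028},{"dx":35,"dy":24,"dz":-8,"rz":-0.028},{"dx":34,"dy":24,"dz":-8,"rz":-0.028},{"dx":34,"dy":24,"dz":-8,"rz":-0.028},{"dx":34,"dy":23,"dz":-8,"rz":-0.028}], newtons=60)

```text
invalid input at $.deltas[0]: expected keys dx, dy, dz, rx, ry, rz, fingers
```

servo_tool(deltas=[{"dz":-40},{"dz":-40},{"dz":-40},{"dz":-20},{"dz":-10},{}])

```text
invalid input at $.deltas[0]: expected keys dx, dy, dz, rx, ry, rz, fingers
```

servo_tool(deltas=[{"dx":35,"dy":24,"dz":-8,"rx":0,"ry":0,"rz":-0.028,"fingers":-1},{"dx":35,"dy":24,"dz":-8,"rx":0,"ry":0,"rz":-0.028,"fingers":-1},{"dx":35,"dy":24,"dz":-8,"rx":0,"ry":0,"rz":-0.028,"fingers":-1},{"dx":35,"dy":24,"dz":-8,"rx":0,"ry":0,"rz":-0.028,"fingers":-1},{"dx":35,"dy":24,"dz":-8,"rx":0,"ry":0,"rz":-0.028,"fingers":-1},{"dx":34,"dy":24,"dz":-8,"rx":0,"ry":0,"rz":-0.028,"fingers":-1},{"dx":34,"dy":24,"dz":-8,"rx":0,"ry":0,"rz":-0.028,"fingers":-1},{"dx":34,"dy":23,"dz":-8,"rx":0,"ry":0,"rz":-0.028,"fingers":-1}], newtons=60)

```text
clock: 2.4
tcp_pos: [0.4775, -0.3472, 0.2398]
orientation: [0.0, 0.998, 0.064, 0.0]
wrist_force: [0.4, -0.5, 1.4]
finger_gap: 0.0856
```

servo_tool(deltas=[{"dx":0,"dy":0,"dz":-40,"rx":0,"ry":0,"rz":0,"fingers":-1},{"dx":0,"dy":0,"dz":-40,"rx":0,"ry":0,"rz":0,"fingers":-0.5},{"dx":0,"dy":0,"dz":-30,"rx":0,"ry":0,"rz":0,"fingers":-0.1},{"dx":0,"dy":0,"dz":-20,"rx":0,"ry":0,"rz":0,"fingers":-0.1},{"dx":0,"dy":0,"dz":0,"rx":0,"ry":0,"rz":0,"fingers":-0.1},{"dx":0,"dy":0,"dz":0,"rx":0,"ry":0,"rz":0,"fingers":-0.1}])

```text
clock: 3.0
tcp_pos: [0.4762, -0.3485, 0.1102]
orientation: [-0.0, 0.998, 0.065, -0.0]
wrist_force: [-0.8, -0.9, -0.0]
finger_gap: 0.0469
```

```bash
python3 - <<'E'
from h import *
s=env.get_state();c=read_camera("wrist");save("w1",c["img"]);T=wristT(c,s)
d=cut_out("reject_bar","wrist")
print(np.round(c["hand_eye"],3).tolist(),s["tcp_pos"])
for x in d[:1]:
    print(x["confidence"],x["extent"]);print(fit(c,x["region"].astype(float),"bar",[.476,-.348,.13],.006,T))
E
```

```text
[[0.001, -0.966, -0.259, 0.066], [1.0, 0.0, 0.001, -0.0], [-0.001, -0.259, 0.966, -0.07], [0.0, 0.0, 0.0, 1.0]] [ 0.476236   -0.34849539  0.11015118]
0.61 [264.8, 121.9, 356.9, 419.2]
(array([ 0.47668701, -0.34679954,  0.1323588 ]), np.float64(0.06199869238102599))
```

View pics/w1.png

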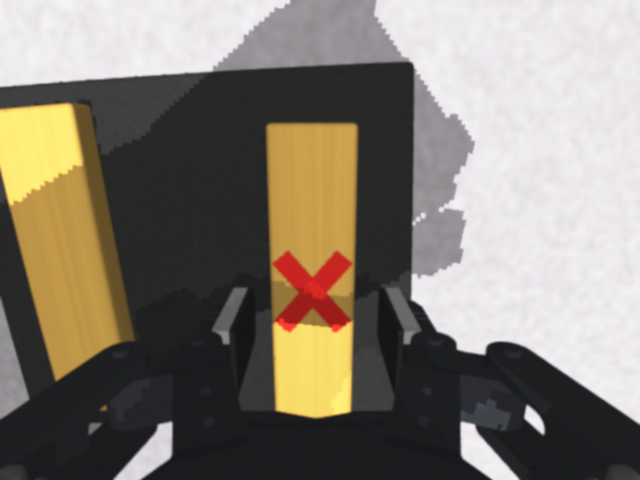

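servo_tool(deltas=[{"dx":0,"dy":1,"dz":-15,"rx":0,"ry":0,"rz":0,"fingers":-0.1},{"dx":0,"dy":0,"dz":-14,"rx":0,"ry":0,"rz":0,"fingers":-0.1},{"dx":0,"dy":0,"dz":-2,"rx":0,"ry":0,"rz":0,"fingers":-0.1},{"dx":0,"dy":0,"dz":0,"rx":0,"ry":0,"rz":0,"fingers":-0.1}])

```text
clock: 3.5
tcp_pos: [0.4765, -0.3478, 0.0799]
orientation: [0.0, 0.998, 0.065, 0.0]
wrist_force: [-0.3, -0.1, 1.2]
finger_gap: 0.0468
```

servo_tool(deltas=[{"dx":0,"dy":0,"dz":0,"rx":0,"ry":0,"rz":0,"fingers":1},{"dx":0,"dy":0,"dz":0,"rx":0,"ry":0,"rz":0,"fingers":1},{"dx":0,"dy":0,"dz":0,"rx":0,"ry":0,"rz":0,"fingers":1},{"dx":0,"dy":0,"dz":0,"rx":0,"ry":0,"rz":0,"fingers":1},{"dx":0,"dy":0,"dz":0,"rx":0,"ry":0,"rz":0,"fingers":1}], newtons=80)

```text
clock: 4.0
tcp_pos: [0.4767, -0.3476, 0.0807]
orientation: [0.001, 0.998, 0.065, 0.001]
wrist_force: [-0.9, 1.5, 6.4]
finger_gap: 0.0339
```

servo_tool(deltas=[{"dx":0,"dy":0,"dz":10,"rx":0,"ry":0,"rz":0,"fingers":1},{"dx":0,"dy":0,"dz":30,"rx":0,"ry":0,"rz":0,"fingers":1},{"dx":0,"dy":0,"dz":30,"rx":0,"ry":0,"rz":0,"fingers":1},{"dx":0,"dy":0,"dz":0,"rx":0,"ry":0,"rz":0,"fingers":1}])

```text
clock: 4.4
tcp_pos: [0.4781, -0.3492, 0.1531]
orientation: [0.003, 0.998, 0.065, 0.002]
wrist_force: [1.6, -1.5, -7.1]
finger_gap: 0.0336
```

```bash
python3 - <<'E'
from h import *
s=env.get_state();c=read_camera("wrist");e=read_camera("side")
print(s["wrist_force"],s["tcp_pos"],s["ft_torque"],s["finger_gap"])
save("w2",np.hstack([cv2.resize(c["img"],(400,300)),e["img"][60:360,290:640]]))
E
```

```text
[ 1.61361849 -1.54809767 -7.05629492] [ 0.47805359 -0.34921336  0.15314734] [-0.15286683 -0.18965859  0.01831975] 0.03360804232639808
```

View pics/w2.png

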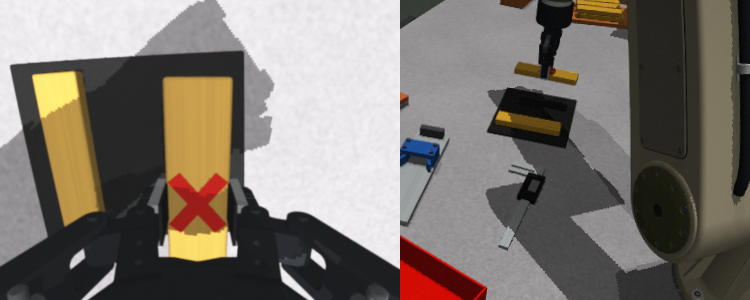

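servo_tool(deltas=[{"dx":-1,"dy":15,"dz":20,"rx":0,"ry":0,"rz":0.1,"fingers":1},{"dx":-1,"dy":30,"dz":20,"rx":0,"ry":0,"rz":0.13,"fingers":1},{"dx":-1,"dy":32,"dz":0,"rx":0,"ry":0,"rz":0.14,"fingers":1},{"dx":-1,"dy":32,"dz":0,"rx":0,"ry":0,"rz":0.14,"fingers":1},{"dx":-1,"dy":32,"dz":0,"rx":0,"ry":0,"rz":0.14,"fingers":1},{"dx":-1,"dy":32,"dz":0,"rx":0,"ry":0,"rz":0.14,"fingers":1},{"dx":-1,"dy":32,"dz":0,"rx":0,"ry":0,"rz":0.14,"fingers":1},{"dx":-1,"dy":32,"dz":0,"rx":0,"ry":0,"rz":0.14,"fingers":1}])

```text
clock: 5.3
tcp_pos: [0.4665, -0.1086, 0.1866]
orientation: [-0.002, 0.824, 0.567, -0.001]
wrist_force: [0.3, 0.5, -7.8]
finger_gap: 0.0338
```

servo_tool(deltas=[{"dx":-1,"dy":32,"dz":0,"rx":0,"ry":0,"rz":0.14,"fingers":1},{"dx":-1,"dy":32,"dz":0,"rx":0,"ry":0,"rz":0.14,"fingers":1},{"dx":-1,"dy":32,"dz":0,"rx":0,"ry":0,"rz":0.14,"fingers":1},{"dx":-1,"dy":32,"dz":0,"rx":0,"ry":0,"rz":0.14,"fingers":1},{"dx":-1,"dy":32,"dz":0,"rx":0,"ry":0,"rz":0.14,"fingers":1},{"dx":-1,"dy":32,"dz":0,"rx":0,"ry":0,"rz":0.14,"fingers":1},{"dx":-1,"dy":32,"dz":0,"rx":0,"ry":0,"rz":0.14,"fingers":1},{"dx":-1,"dy":32,"dz":0,"rx":0,"ry":0,"rz":0.14,"fingers":1}])

```text
clock: 6.1
tcp_pos: [0.4585, 0.1466, 0.1866]
orientation: [-0.002, 0.397, 0.918, -0.001]
wrist_force: [1.0, 0.2, -8.0]
finger_gap: 0.0337
```

servo_tool(deltas=[{"dx":-1,"dy":32,"dz":0,"rx":0,"ry":0,"rz":0.14,"fingers":1},{"dx":-1,"dy":32,"dz":0,"rx":0,"ry":0,"rz":0.14,"fingers":1},{"dx":-1,"dy":32,"dz":0,"rx":0,"ry":0,"rz":0.14,"fingers":1},{"dx":0,"dy":20,"dz":0,"rx":0,"ry":0,"rz":0.14,"fingers":1},{"dx":0,"dy":0,"dz":0,"rx":0,"ry":0,"rz":0,"fingers":1},{"dx":0,"dy":0,"dz":0,"rx":0,"ry":0,"rz":0,"fingers":1}])

```text
clock: 6.7
tcp_pos: [0.4558, 0.2614, 0.1867]
orientation: [-0.002, 0.131, 0.991, -0.001]
wrist_force: [-0.2, 0.3, -7.5]
finger_gap: 0.0337
```

```bash
cat >> h.py <<'E'
def st():
    s=env.get_state();w,x,y,z=s["orientation"];from scipy.spatial.transform import Rotation as R
    M=R.from_quat([x,y,z,w]).as_matrix()
    print("t",round(s["clock"],2),"tcp",np.round(s["tcp_pos"],4),"yaw",round(np.arctan2(M[1,0],M[0,0]),4),"zaxis",np.round(M[:,2],3),"F",np.round(s["wrist_force"],1),"gap",round(s["finger_gap"],4),"q",np.round(s["joint_pos"],2));return s
E
python3 -c "
from h import *
st()"
```

```text
t 6.7 tcp [0.4558 0.2614 0.1867] yaw 2.8797 zaxis [-0.004 -0.002 -1.   ] F [-0.2  0.3 -7.5] gap 0.0337 q [ 0.37  0.29 -0.29  1.   -0.    0.63]
```

servo_tool(deltas=[{"dx":1,"dy":12,"dz":0,"rx":0,"ry":0,"rz":0.05,"fingers":1},{"dx":2,"dy":20,"dz":-10,"rx":0,"ry":0,"rz":0.055,"fingers":1},{"dx":0,"dy":0,"dz":-30,"rx":0,"ry":0,"rz":0,"fingers":1},{"dx":0,"dy":0,"dz":-30,"rx":0,"ry":0,"rz":0,"fingers":1},{"dx":0,"dy":0,"dz":-20,"rx":0,"ry":0,"rz":0,"fingers":1},{"dx":0,"dy":0,"dz":-10,"rx":0,"ry":0,"rz":0,"fingers":1},{"dx":0,"dy":0,"dz":0,"rx":0,"ry":0,"rz":0,"fingers":1}])

```text
clock: 7.4
tcp_pos: [0.4592, 0.2927, 0.0872]
orientation: [-0.002, 0.079, 0.997, -0.001]
wrist_force: [-0.4, 0.6, -7.5]
finger_gap: 0.0338
```

servo_tool(deltas=[{"dx":0,"dy":0,"dz":-4,"rx":0,"ry":0,"rz":0,"fingers":1},{"dx":0,"dy":0,"dz":-2,"rx":0,"ry":0,"rz":0,"fingers":1},{"dx":0,"dy":0,"dz":0,"rx":0,"ry":0,"rz":0,"fingers":1}])

```text
clock: 7.7
tcp_pos: [0.4608, 0.2938, 0.0836]
orientation: [0.001, 0.078, 0.997, 0.0]
wrist_force: [-0.6, 0.1, -7.1]
finger_gap: 0.0339
```

servo_tool(deltas=[{"dx":0,"dy":0,"dz":-2,"rx":0,"ry":0,"rz":0,"fingers":1},{"dx":0,"dy":0,"dz":0,"rx":0,"ry":0,"rz":0,"fingers":1}])

```text
clock: 7.9
tcp_pos: [0.4603, 0.2936, 0.0812]
orientation: [0.0, 0.078, 0.997, 0.0]
wrist_force: [-0.8, -1.2, -8.0]
finger_gap: 0.0336
```

```bash
python3 -c "
from h import *
st()"
```

```text
t 7.9 tcp [0.4603 0.2936 0.0812] yaw 2.9849 zaxis [ 0.001  0.    -1.   ] F [-0.8 -1.2 -8. ] gap 0.0336 q [ 0.42  0.43 -0.37  0.77  0.    0.58]
```

Still hanging free (about 8 N); I go down until it touches, then release.

servo_tool(deltas=[{"dx":0,"dy":0,"dz":-2,"rx":0,"ry":0,"rz":0,"fingers":1},{"dx":0,"dy":0,"dz":-1,"rx":0,"ry":0,"rz":0,"fingers":1},{"dx":0,"dy":0,"dz":0,"rx":0,"ry":0,"rz":0,"fingers":1}])

```text
clock: 8.2
tcp_pos: [0.4604, 0.2937, 0.0787]
orientation: [0.0, 0.078, 0.997, 0.0]
wrist_force: [-1.8, -1.4, 1.4]
finger_gap: 0.0337
```

servo_tool(deltas=[{"dx":0,"dy":0,"dz":0,"rx":0,"ry":0,"rz":0,"fingers":-0.4},{"dx":0,"dy":0,"dz":0,"rx":0,"ry":0,"rz":0,"fingers":-0.4},{"dx":0,"dy":0,"dz":0,"rx":0,"ry":0,"rz":0,"fingers":-0.4},{"dx":0,"dy":0,"dz":10,"rx":0,"ry":0,"rz":0,"fingers":-0.4},{"dx":0,"dy":0,"dz":30,"rx":0,"ry":0,"rz":0,"fingers":-0.4},{"dx":0,"dy":0,"dz":40,"rx":0,"ry":0,"rz":0,"fingers":-0.4},{"dx":0,"dy":0,"dz":40,"rx":0,"ry":0,"rz":0,"fingers":-0.4},{"dx":0,"dy":0,"dz":0,"rx":0,"ry":0,"rz":0,"fingers":-0.4}])

```text
clock: 9.0
tcp_pos: [0.4633, 0.295, 0.2047]
orientation: [0.005, 0.078, 0.997, 0.003]
wrist_force: [0.2, 0.1, -0.7]
finger_gap: 0.0595
```

servo_tool(deltas=[{"dx":0,"dy":-30,"dz":0,"rx":0,"ry":0,"rz":0.02,"fingers":-0.1},{"dx":0,"dy":-40,"dz":0,"rx":0,"ry":0,"rz":0.025,"fingers":-0.1},{"dx":0,"dy":-40,"dz":0,"rx":0,"ry":0,"rz":0.025,"fingers":-0.1},{"dx":1,"dy":-40,"dz":0,"rx":0,"ry":0,"rz":0.025,"fingers":-0.1},{"dx":1,"dy":-40,"dz":0,"rx":0,"ry":0,"rz":0.025,"fingers":-0.1},{"dx":1,"dy":-40,"dz":0,"rx":0,"ry":0,"rz":0.025,"fingers":-0.1},{"dx":1,"dy":-40,"dz":0,"rx":0,"ry":0,"rz":0.025,"fingers":-0.1},{"dx":1,"dy":-40,"dz":0,"rx":0,"ry":0,"rz":0.025,"fingers":-0.1}])

```text
clock: 9.8
tcp_pos: [0.4651, -0.018, 0.1983]
orientation: [0.0, -0.02, 1.0, -0.0]
wrist_force: [0.0, -0.2, 0.0]
finger_gap: 0.0468
```

servo_tool(deltas=[{"dx":1,"dy":-40,"dz":0,"rx":0,"ry":0,"rz":0.025,"fingers":-0.1},{"dx":1,"dy":-40,"dz":0,"rx":0,"ry":0,"rz":0.025,"fingers":-0.1},{"dx":1,"dy":-40,"dz":0,"rx":0,"ry":0,"rz":0.025,"fingers":-0.1},{"dx":1,"dy":-40,"dz":0,"rx":0,"ry":0,"rz":0.025,"fingers":-0.1},{"dx":1,"dy":-40,"dz":-20,"rx":0,"ry":0,"rz":0.025,"fingers":-0.1},{"dx":0,"dy":-24,"dz":-30,"rx":0,"ry":0,"rz":0.02,"fingers":-0.1},{"dx":0,"dy":0,"dz":-30,"rx":0,"ry":0,"rz":0,"fingers":-0.1},{"dx":0,"dy":0,"dz":0,"rx":0,"ry":0,"rz":0,"fingers":-0.1}])

```text
clock: 10.6
tcp_pos: [0.4676, -0.2397, 0.1144]
orientation: [-0.003, -0.09, 0.996, 0.003]
wrist_force: [0.7, 0.7, -0.8]
finger_gap: 0.0469
```

```bash
python3 - <<'E'
from h import *
s=st();c=read_camera("wrist");T=wristT(c,s);d=cut_out("clean_bar","wrist")
for x in d[:1]: print(x["confidence"],x["extent"],fit(c,x["region"].astype(float),"bar",[.470,-.24,.186],.006,T))
t=read_camera("top");
for x in cut_out("reject_bar","top")[:2]: print(x["confidence"],x["extent"],fit(t,x["region"].astype(float),"bar",[.46,.294,-.157],.004))
save("w3",np.hstack([cv2.resize(c["img"],(400,300)),cv2.resize(t["img"][210:370,110:300],(356,300))]))
E
```

```text
t 10.6 tcp [ 0.4676 -0.2397  0.1144] yaw -2.9603 zaxis [-0.006  0.005 -1.   ] F [ 0.7  0.7 -0.8] gap 0.0469 q [-0.63  0.36 -0.38  0.84  0.   -0.81]
0.97 [163.8, 249.1, 196.3, 320.7] (array([ 0.46258597,  0.29200038, -0.16045807]), np.float64(0.06939955955318529))
```

View pics/w3.png

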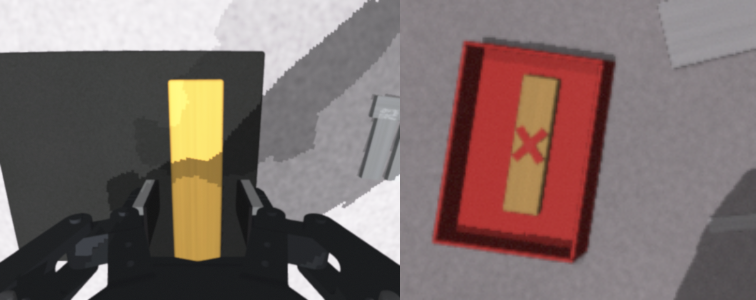

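Picture 5 shows the reject bar flat in the bin, and the clean bar centred between the fingers (columns 171–222). Grasping it.

servo_tool(deltas=[{"dx":2,"dy":0,"dz":-15,"rx":0,"ry":0,"rz":0.005,"fingers":-0.1},{"dx":0,"dy":0,"dz":-15,"rx":0,"ry":0,"rz":0,"fingers":-0.1},{"dx":0,"dy":0,"dz":-2,"rx":0,"ry":0,"rz":0,"fingers":-0.1},{"dx":0,"dy":0,"dz":0,"rx":0,"ry":0,"rz":0,"fingers":-0.1},{"dx":0,"dy":0,"dz":0,"rx":0,"ry":0,"rz":0,"fingers":-0.1}])

```text
clock: 11.3
tcp_pos: [0.473, -0.2406, 0.0873]
orientation: [0.001, -0.094, 0.996, -0.001]
wrist_force: [0.1, -1.2, 1.0]
finger_gap: 0.0469
```

servo_tool(deltas=[{"dx":-2,"dy":0,"dz":-5,"rx":0,"ry":0,"rz":0,"fingers":-0.1},{"dx":0,"dy":0,"dz":0,"rx":0,"ry":0,"rz":0,"fingers":-0.1},{"dx":0,"dy":0,"dz":0,"rx":0,"ry":0,"rz":0,"fingers":-0.1}])

```text
clock: 11.6
tcp_pos: [0.4701, -0.2404, 0.081]
orientation: [-0.0, -0.094, 0.996, 0.0]
wrist_force: [-1.0, 0.2, 0.5]
finger_gap: 0.0472
```

servo_tool(deltas=[{"dx":0,"dy":0,"dz":0,"rx":0,"ry":0,"rz":0,"fingers":1},{"dx":0,"dy":0,"dz":0,"rx":0,"ry":0,"rz":0,"fingers":1},{"dx":0,"dy":0,"dz":0,"rx":0,"ry":0,"rz":0,"fingers":1},{"dx":0,"dy":0,"dz":0,"rx":0,"ry":0,"rz":0,"fingers":1}], newtons=80)

```text
clock: 12.0
tcp_pos: [0.4702, -0.2403, 0.0815]
orientation: [0.0, -0.094, 0.996, 0.0]
wrist_force: [-1.7, 0.9, 5.0]
finger_gap: 0.0337
```

```bash
python3 -c "
from h import *
st()"
```

```text
t 12.0 tcp [ 0.4702 -0.2403  0.0815] yaw -2.9534 zaxis [ 0.  0. -1.] F [-1.7  0.9  5. ] gap 0.0337 q [-0.62  0.4  -0.42  0.75  0.   -0.81]
```

servo_tool(deltas=[{"dx":0,"dy":0,"dz":20,"rx":0,"ry":0,"rz":0,"fingers":1},{"dx":0,"dy":0,"dz":40,"rx":0,"ry":0,"rz":0,"fingers":1},{"dx":0,"dy":0,"dz":40,"rx":0,"ry":0,"rz":0,"fingers":1},{"dx":0,"dy":0,"dz":0,"rx":0,"ry":0,"rz":0,"fingers":1}])

```text
clock: 12.4
tcp_pos: [0.4726, -0.2421, 0.1857]
orientation: [0.003, -0.094, 0.996, -0.003]
wrist_force: [1.6, -1.6, -4.4]
finger_gap: 0.0337
```

```bash
python3 -c "
from h import *
st()
g=np.array([.61,-.017]);a=-1.352;u=np.array([np.cos(a),np.sin(a)])
for x in(-.112,-.167,-.05,-.052):print(x,g+x*u)"
```

```text
t 12.4 tcp [ 0.4726 -0.2421  0.1857] yaw -2.9534 zaxis [ 0.007 -0.005 -1.   ] F [ 1.6 -1.6 -4.4] gap 0.0337 q [-0.62  0.29 -0.29  0.99  0.   -0.81]
-0.112 [0.58568986 0.09232985]
-0.167 [0.57375185 0.14601862]
-0.05 [0.59914726 0.03180797]
-0.052 [0.59871315 0.03376029]
```

servo_tool(deltas=[{"dx":6,"dy":16,"dz":0,"rx":0,"ry":0,"rz":-0.08,"fingers":1},{"dx":10,"dy":28,"dz":0,"rx":0,"ry":0,"rz":-0.13,"fingers":1},{"dx":10,"dy":28,"dz":0,"rx":0,"ry":0,"rz":-0.13,"fingers":1},{"dx":10,"dy":28,"dz":0,"rx":0,"ry":0,"rz":-0.13,"fingers":1},{"dx":10,"dy":28,"dz":0,"rx":0,"ry":0,"rz":-0.13,"fingers":1},{"dx":10,"dy":28,"dz":0,"rx":0,"ry":0,"rz":-0.13,"fingers":1},{"dx":10,"dy":28,"dz":0,"rx":0,"ry":0,"rz":-0.13,"fingers":1},{"dx":10,"dy":28,"dz":0,"rx":0,"ry":0,"rz":-0.13,"fingers":1}])

```text
clock: 13.2
tcp_pos: [0.5453, -0.027, 0.1788]
orientation: [-0.002, 0.393, 0.92, -0.0]
wrist_force: [0.5, -1.8, -5.6]
finger_gap: 0.0336
```

servo_tool(deltas=[{"dx":10,"dy":28,"dz":0,"rx":0,"ry":0,"rz":-0.13,"fingers":1},{"dx":10,"dy":28,"dz":0,"rx":0,"ry":0,"rz":-0.13,"fingers":1},{"dx":10,"dy":28,"dz":0,"rx":0,"ry":0,"rz":-0.13,"fingers":1},{"dx":8,"dy":26,"dz":0,"rx":0,"ry":0,"rz":-0.13,"fingers":1},{"dx":1,"dy":10,"dz":-10,"rx":0,"ry":0,"rz":-0.03,"fingers":1},{"dx":0,"dy":0,"dz":-20,"rx":0,"ry":0,"rz":0,"fingers":1},{"dx":0,"dy":0,"dz":0,"rx":0,"ry":0,"rz":0,"fingers":1},{"dx":0,"dy":0,"dz":0,"rx":0,"ry":0,"rz":0,"fingers":1}])

```text
clock: 14.0
tcp_pos: [0.5838, 0.0915, 0.1491]
orientation: [-0.002, 0.626, 0.78, -0.001]
wrist_force: [0.1, -0.1, -4.6]
finger_gap: 0.0338
```

```bash
python3 - <<'E'
from h import *
s=st();c=read_camera("wrist");T=wristT(c,s)
im=c["img"].copy()
g=np.array([.61,-.017]);a=-1.352
def L(pts,z,col):
    P=np.array([[g[0]+np.cos(a)*x-np.sin(a)*y,g[1]+np.sin(a)*x+np.cos(a)*y,z] for x,y in pts])
    cv2.polylines(im,[np.round(proj(c,P,T)).astype(np.int32)],False,col,1)
L([(-.12,-.035),(.09,-.035),(.09,.035),(-.12,.035)],.012,(0,255,0))
L([(-.02,-.035),(-.02,.035),(.02,.035),(.02,-.035),(-.02,-.035)],.045,(255,0,255))
L([(.075,-.025),(.075,.025)],.032,(255,255,0))
save("w4",im)
E
```

```text
t 14.0 tcp [0.5838 0.0915 0.1491] yaw 1.7898 zaxis [-0.004 -0.    -1.   ] F [ 0.1 -0.1 -4.6] gap 0.0338 q [ 0.02  0.43 -0.17  0.97 -0.    1.37]
```

View pics/w4.png

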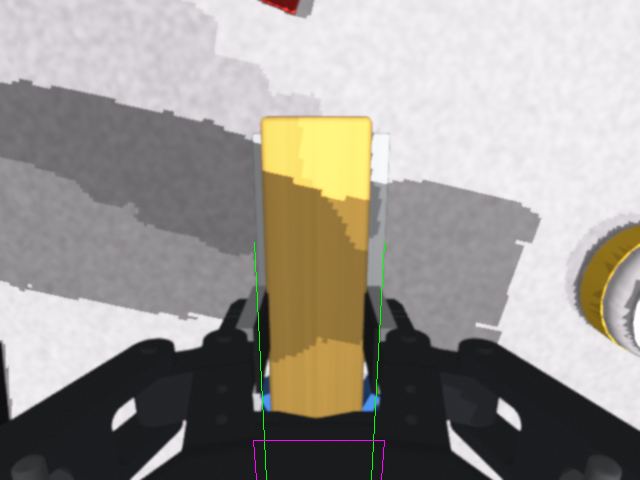

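servo_tool(deltas=[{"dx":2,"dy":1,"dz":-20,"rx":0,"ry":0,"rz":0,"fingers":1},{"dx":0,"dy":0,"dz":-20,"rx":0,"ry":0,"rz":0,"fingers":1},{"dx":0,"dy":0,"dz":-14,"rx":0,"ry":0,"rz":0,"fingers":1},{"dx":0,"dy":0,"dz":0,"rx":0,"ry":0,"rz":0,"fingers":1},{"dx":0,"dy":0,"dz":0,"rx":0,"ry":0,"rz":0,"fingers":1}])

```text
clock: 14.55
tcp_pos: [0.5876, 0.0922, 0.0976]
orientation: [0.0, 0.626, 0.78, 0.0]
wrist_force: [0.0, 0.0, -4.8]
finger_gap: 0.0334
```

```bash
python3 -c "
from h import *
st()"
```

```text
t 14.55 tcp [0.5876 0.0922 0.0976] yaw 1.7891 zaxis [ 0.001  0.    -1.   ] F [ 0.   0.  -4.8] gap 0.0334 q [ 0.02  0.49 -0.22  0.86 -0.    1.37]
```

servo_tool(deltas=[{"dx":-2,"dy":0,"dz":-5,"rx":0,"ry":0,"rz":0,"fingers":1},{"dx":0,"dy":0,"dz":-3,"rx":0,"ry":0,"rz":0,"fingers":1},{"dx":0,"dy":0,"dz":0,"rx":0,"ry":0,"rz":0,"fingers":1},{"dx":0,"dy":0,"dz":0,"rx":0,"ry":0,"rz":0,"fingers":1}])

```text
clock: 14.95
tcp_pos: [0.5853, 0.0926, 0.0892]
orientation: [0.0, 0.626, 0.78, 0.0]
wrist_force: [-0.6, 0.2, -4.8]
finger_gap: 0.0337
```

servo_tool(deltas=[{"dx":0,"dy":0,"dz":-1,"rx":0,"ry":0,"rz":0,"fingers":1},{"dx":0,"dy":0,"dz":0,"rx":0,"ry":0,"rz":0,"fingers":1},{"dx":0,"dy":0,"dz":0,"rx":0,"ry":0,"rz":0,"fingers":1}])

```text
clock: 15.25
tcp_pos: [0.5852, 0.0926, 0.088]
orientation: [0.0, 0.626, 0.78, 0.0]
wrist_force: [0.0, 0.4, -5.3]
finger_gap: 0.0336
```

servo_tool(deltas=[{"dx":0,"dy":0,"dz":-1,"rx":0,"ry":0,"rz":0,"fingers":1},{"dx":0,"dy":0,"dz":0,"rx":0,"ry":0,"rz":0,"fingers":1}])

```text
clock: 15.45
tcp_pos: [0.5853, 0.0926, 0.0875]
orientation: [0.0, 0.626, 0.78, 0.0]
wrist_force: [-2.4, 0.2, 1.5]
finger_gap: 0.0336
```

servo_tool(deltas=[{"dx":0,"dy":0,"dz":0,"rx":0,"ry":0,"rz":0,"fingers":-0.1},{"dx":0,"dy":0,"dz":0,"rx":0,"ry":0,"rz":0,"fingers":-0.1},{"dx":0,"dy":0,"dz":0,"rx":0,"ry":0,"rz":0,"fingers":-0.1},{"dx":0,"dy":0,"dz":10,"rx":0,"ry":0,"rz":0,"fingers":-0.1},{"dx":0,"dy":0,"dz":20,"rx":0,"ry":0,"rz":0,"fingers":-0.1},{"dx":-6,"dy":27,"dz":0,"rx":0,"ry":0,"rz":0,"fingers":-0.1},{"dx":-6,"dy":27,"dz":0,"rx":0,"ry":0,"rz":0,"fingers":-0.1},{"dx":0,"dy":0,"dz":0,"rx":0,"ry":0,"rz":0,"fingers":-0.1}])

```text
clock: 16.25
tcp_pos: [0.5727, 0.1491, 0.118]
orientation: [0.0, 0.624, 0.781, 0.001]
wrist_force: [0.2, 0.4, 0.5]
finger_gap: 0.047
```

```bash
python3 - <<'E'
from h import *
st();c=read_camera("side");im=c["img"].copy()
for x in cut_out("clean_bar","side")[:2]: print(x["confidence"],x["extent"],fit(c,x["region"].astype(float),"bar",[.585,.092,-1.352],.012))
g=np.array([.61,-.017]);a=-1.352
save("s5",cv2.resize(im[150:330,200:440],(720,540),interpolation=cv2.INTER_CUBIC))
t=read_camera("top")
for x in cut_out("clean_bar","top")[:2]: print(x["confidence"],x["extent"],fit(t,x["region"].astype(float),"bar",[.585,.092,-1.352],.012))
E
```

```text
t 16.25 tcp [0.5727 0.1491 0.118 ] yaw 1.7931 zaxis [ 0.001  0.001 -1.   ] F [0.2 0.4 0.5] gap 0.047 q [ 0.12  0.46 -0.21  0.9   0.    1.47]
0.91 [271.7, 224.9, 304.1, 282.4] (array([ 0.59200054,  0.09514   , -1.24262013]), np.float64(0.9489009522114443))
0.83 [258.4, 202.9, 321.7, 235.2] (array([ 0.58710753,  0.08508665, -1.34320589]), np.float64(0.29133871858602595))
```

View pics/s5.png

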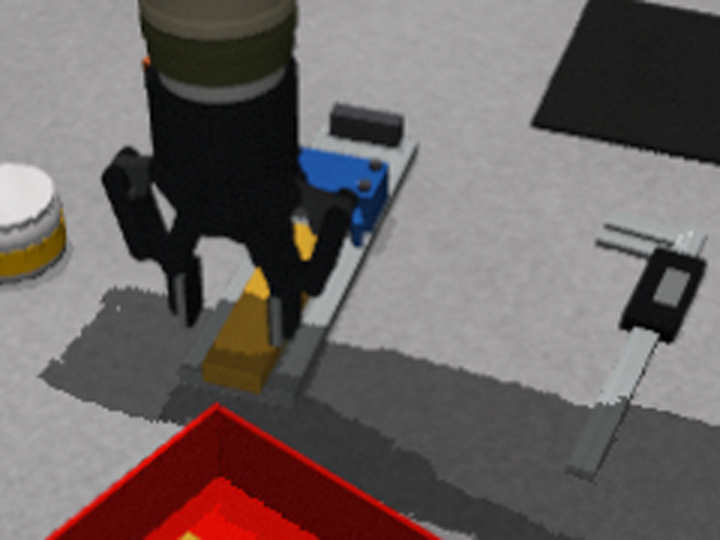

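```bash
python3 - <<'E'
from h import *
s=st();c=read_camera("wrist");T=wristT(c,s)
for x in cut_out("clean_bar","wrist")[:1]:
    m=x["region"];print(x["confidence"],x["extent"])
    ys,xs=np.nonzero(m);r0=ys.min()
    for r in (r0+6,r0+15,r0+30):
        q=xs[ys==r];print(r,q.min(),q.max(),onz(c,[[q.min(),r],[q.max()+1,r]],.027,T)[:,:2].round(4).tolist())
    q=onz(c,[[np.median(xs[ys==r0+3]),r0]],.027,T)[0,:2];d=q-[.61,-.017];a=-1.352;u=np.array([np.cos(a),np.sin(a)])
    print("rear edge",q,"gauge x",d@u,"tcp gauge x",(s["tcp_pos"][:2]-[.61,-.017])@u)
    for r in (r0+6,r0+15,r0+30):
        q=xs[ys==r];print(r,(onz(c,[[q.min(),r],[q.max()+1,r]],.027,T)[:,:2]-[.61,-.017])@np.array([-u[1],u[0]]))
for x in cut_out("gauge","wrist")[:1]:
    m=x["region"];print(x["confidence"],x["extent"]);ys,xs=np.nonzero(m)
    for r in range(int(ys.min()),480,25):
        q=xs[ys==r]
        if len(q):print(r,q.min(),q.max(),((onz(c,[[q.min(),r],[q.max()+1,r]],.012,T)[:,:2]-[.61,-.017])@np.array([[-u[1],u[0]],u]).T).round(4).tolist())
E
```

```text
t 16.45 tcp [0.5736 0.1461 0.1173] yaw 1.7895 zaxis [ 0.001 -0.    -1.   ] F [ 0.2  0.4 -0.8] gap 0.0471 q [ 0.11  0.46 -0.21  0.9  -0.    1.47]
0.76 [272.3, 246.1, 356.2, 420.0]
251 276 357 [[0.5544, 0.1597], [0.5881, 0.1672]]
260 275 357 [[0.5548, 0.1557], [0.589, 0.1633]]
275 275 356 [[0.5561, 0.1491], [0.5903, 0.1567]]
rear edge [0.57068214 0.16598704] gauge x -0.18715865755515124 tcp gauge x -0.1671308811847502
251 [-0.01588758  0.01857331]
260 [-0.01641421  0.01868558]
275 [-0.01659579  0.01844981]
0.83 [239.0, 245.0, 392.4, 410.5]
249 255 259 [[-0.0271, -0.181], [-0.0248, -0.181]]
274 242 389 [[-0.0337, -0.1688], [0.0355, -0.1688]]
299 255 377 [[-0.0281, -0.1562], [0.0305, -0.1562]]
324 255 376 [[-0.0286, -0.1431], [0.0305, -0.1431]]
349 252 379 [[-0.0307, -0.1294], [0.0326, -0.1294]]
374 247 384 [[-0.0339, -0.1152], [0.0358, -0.1152]]
399 248 383 [[-0.0341, -0.1003], [0.0361, -0.1003]]
```

servo_tool(deltas=[{"dx":-1,"dy":3,"dz":-10,"rx":0,"ry":0,"rz":0,"fingers":-0.1},{"dx":0,"dy":0,"dz":-14,"rx":0,"ry":0,"rz":0,"fingers":-0.1},{"dx":0,"dy":0,"dz":-5,"rx":0,"ry":0,"rz":0,"fingers":-0.1},{"dx":0,"dy":0,"dz":0,"rx":0,"ry":0,"rz":0,"fingers":-0.1},{"dx":0,"dy":0,"dz":0,"rx":0,"ry":0,"rz":0,"fingers":-0.1}])

```text
clock: 17.1
tcp_pos: [0.5722, 0.1495, 0.0878]
orientation: [-0.0, 0.626, 0.78, -0.0]
wrist_force: [0.6, 0.3, -0.2]
finger_gap: 0.047
```

servo_tool(deltas=[{"dx":0,"dy":0,"dz":0,"rx":0,"ry":0,"rz":0,"fingers":1},{"dx":0,"dy":0,"dz":0,"rx":0,"ry":0,"rz":0,"fingers":1},{"dx":0,"dy":0,"dz":0,"rx":0,"ry":0,"rz":0,"fingers":1},{"dx":0,"dy":0,"dz":0,"rx":0,"ry":0,"rz":0,"fingers":1}], newtons=30)

```text
clock: 17.5
tcp_pos: [0.5726, 0.1496, 0.0885]
orientation: [0.0, 0.626, 0.78, 0.0]
wrist_force: [-0.6, -0.6, 2.7]
finger_gap: 0.035
```

```bash
python3 -c "
from h import *
st()"
```

```text
t 17.5 tcp [0.5726 0.1496 0.0885] yaw 1.7898 zaxis [ 0.001  0.    -1.   ] F [-0.6 -0.6  2.7] gap 0.035 q [ 0.12  0.49 -0.24  0.83 -0.    1.47]
```

servo_tool(deltas=[{"dx":1.1,"dy":-4.9,"dz":0,"rx":0,"ry":0,"rz":0,"fingers":1},{"dx":2.2,"dy":-9.8,"dz":0,"rx":0,"ry":0,"rz":0,"fingers":1},{"dx":2.2,"dy":-9.8,"dz":0,"rx":0,"ry":0,"rz":0,"fingers":1},{"dx":2.2,"dy":-9.8,"dz":0,"rx":0,"ry":0,"rz":0,"fingers":1}])

```text
clock: 17.9
tcp_pos: [0.58, 0.1162, 0.0885]
orientation: [-0.001, 0.625, 0.781, 0.001]
wrist_force: [-1.4, 6.0, 3.9]
finger_gap: 0.035
```

servo_tool(deltas=[{"dx":2.2,"dy":-9.8,"dz":0,"rx":0,"ry":0,"rz":0,"fingers":1},{"dx":2.2,"dy":-9.8,"dz":0,"rx":0,"ry":0,"rz":0,"fingers":1},{"dx":2.2,"dy":-9.8,"dz":0,"rx":0,"ry":0,"rz":0,"fingers":1}])

```text
clock: 18.2
tcp_pos: [0.5866, 0.0867, 0.0885]
orientation: [-0.001, 0.625, 0.781, 0.001]
wrist_force: [-0.8, 6.0, 4.2]
finger_gap: 0.0348
```

```bash
cat >> h.py <<'E'
def gx():
    s=st();a=-1.352;u=np.array([np.cos(a),np.sin(a)]);d=s["tcp_pos"][:2]-[.61,-.017]
    print("gauge x,y of tcp",d@u,d@[-u[1],u[0]],"F along/across",s["wrist_force"][:2]@u,s["wrist_force"][:2]@[-u[1],u[0]],"torque",np.round(s["ft_torque"],2))
E
python3 -c "
from h import *
gx()"
```

```text
t 18.2 tcp [0.5866 0.0867 0.0885] yaw 1.7911 zaxis [ 0.001  0.003 -1.   ] F [-0.8  6.   4.2] gap 0.0348 q [ 0.01  0.49 -0.24  0.84  0.    1.36]
gauge x,y of tcp -0.10630456688126143 -0.0003134578466525165 F along/across -6.044416748731388 0.5306480861707777 torque [1.11 0.16 0.01]
```

servo_tool(deltas=[{"dx":2.2,"dy":-9.8,"dz":0,"rx":0,"ry":0,"rz":0,"fingers":1},{"dx":2.2,"dy":-9.8,"dz":0,"rx":0,"ry":0,"rz":0,"fingers":1},{"dx":2.2,"dy":-9.8,"dz":0,"rx":0,"ry":0,"rz":0,"fingers":1},{"dx":2.2,"dy":-9.8,"dz":0,"rx":0,"ry":0,"rz":0,"fingers":1},{"dx":0,"dy":0,"dz":0,"rx":0,"ry":0,"rz":0,"fingers":1}])

```text
clock: 18.7
tcp_pos: [0.5958, 0.046, 0.0885]
orientation: [0.0, 0.626, 0.78, 0.0]
wrist_force: [-1.2, 1.5, 4.1]
finger_gap: 0.0351
```

servo_tool(deltas=[{"dx":0.7,"dy":-2.9,"dz":0,"rx":0,"ry":0,"rz":0,"fingers":1},{"dx":0.7,"dy":-2.9,"dz":0,"rx":0,"ry":0,"rz":0,"fingers":1},{"dx":0,"dy":0,"dz":0,"rx":0,"ry":0,"rz":0,"fingers":1}])

```text
clock: 19.0
tcp_pos: [0.5967, 0.0419, 0.0885]
orientation: [-0.0, 0.625, 0.78, 0.001]
wrist_force: [-2.1, 3.9, 5.6]
finger_gap: 0.0353
```

```bash
python3 -c "
from h import *
gx()"
```

```text
t 19.0 tcp [0.5967 0.0419 0.0885] yaw 1.7907 zaxis [ 0.001  0.002 -1.   ] F [-2.1  3.9  5.6] gap 0.0353 q [-0.06  0.5  -0.23  0.84  0.    1.29]
gauge x,y of tcp -0.0604173348694795 -0.00016840803734153722 F along/across -4.210211537189127 -1.183281631251459 torque [0.91 0.17 0.01]
```

servo_tool(deltas=[{"dx":0.5,"dy":-2,"dz":0,"rx":0,"ry":0,"rz":0,"fingers":1},{"dx":0.5,"dy":-2,"dz":0,"rx":0,"ry":0,"rz":0,"fingers":1},{"dx":0,"dy":0,"dz":0,"rx":0,"ry":0,"rz":0,"fingers":1}])

```text
clock: 19.3
tcp_pos: [0.5976, 0.0383, 0.0885]
orientation: [-0.001, 0.625, 0.781, 0.001]
wrist_force: [-1.6, 6.1, 5.4]
finger_gap: 0.0353
```

servo_tool(deltas=[{"dx":0.5,"dy":-2,"dz":0,"rx":0,"ry":0,"rz":0,"fingers":1},{"dx":0,"dy":0,"dz":0,"rx":0,"ry":0,"rz":0,"fingers":1}])

```text
clock: 19.5
tcp_pos: [0.5981, 0.0364, 0.0885]
orientation: [-0.001, 0.625, 0.781, 0.001]
wrist_force: [-2.3, 6.4, 6.8]
finger_gap: 0.035
```

```bash
python3 -c "
from h import *
gx()"
```

```text
t 19.5 tcp [0.5981 0.0364 0.0885] yaw 1.7912 zaxis [ 0.     0.003 -1.   ] F [-2.3  6.4  6.8] gap 0.035 q [-0.07  0.5  -0.22  0.84  0.    1.28]
gauge x,y of tcp -0.05469629675865065 -6.120408874620496e-05 F along/across -6.755257102960011 -0.8683697557636161 torque [1.17 0.24 0.  ]
```

servo_tool(deltas=[{"dx":0.4,"dy":-1.5,"dz":0,"rx":0,"ry":0,"rz":0,"fingers":1},{"dx":0,"dy":0,"dz":0,"rx":0,"ry":0,"rz":0,"fingers":1}])

```text
clock: 19.7
tcp_pos: [0.5981, 0.0361, 0.0885]
orientation: [-0.002, 0.625, 0.781, 0.002]
wrist_force: [-1.6, 10.7, 7.5]
finger_gap: 0.0356
```

servo_tool(deltas=[{"dx":0.4,"dy":-1.5,"dz":0,"rx":0,"ry":0,"rz":0,"fingers":1},{"dx":0,"dy":0,"dz":0,"rx":0,"ry":0,"rz":0,"fingers":1}])

```text
clock: 19.9
tcp_pos: [0.5982, 0.0359, 0.0885]
orientation: [-0.003, 0.624, 0.781, 0.003]
wrist_force: [-3.5, 15.6, 8.5]
finger_gap: 0.0353
```

```bash
python3 - <<'E'
from h import *
gx();t=read_camera("top");s=read_camera("side");w=read_camera("wrist")
a=cv2.resize(t["img"][165:245,290:400],(440,320),interpolation=cv2.INTER_CUBIC);b=cv2.resize(s["img"][170:270,260:350],(288,320),interpolation=cv2.INTER_CUBIC)
save("s6",np.hstack([a,b]))
E
```

```text
t 19.9 tcp [0.5982 0.0359 0.0885] yaw 1.7929 zaxis [-0.001  0.008 -1.   ] F [-3.5 15.6  8.5] gap 0.0353 q [-0.08  0.51 -0.22  0.85  0.01  1.27]
gauge x,y of tcp -0.05419672198801022 -6.750951968178875e-05 F along/across -16.026971533122705 0.012580808153816944 torque [ 2.9   0.53 -0.12]
```

View pics/s6.png

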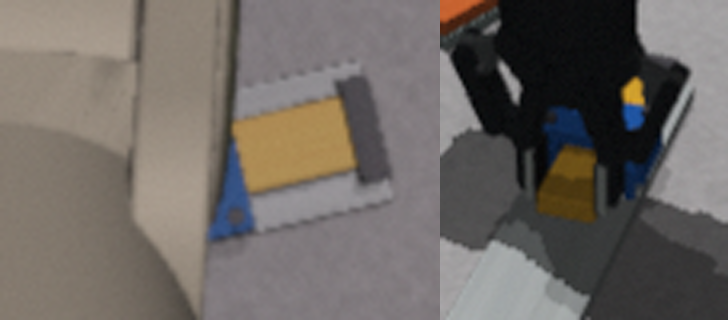

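The bar's front end meets the dark stop (picture 8, col ~350), and the arm stalled at gauge x = -54 mm with 16 N along. I ease off a little, release and lift.

servo_tool(deltas=[{"dx":-0.3,"dy":1.2,"dz":0,"rx":0,"ry":0,"rz":0,"fingers":1},{"dx":0,"dy":0,"dz":0,"rx":0,"ry":0,"rz":0,"fingers":-0.1},{"dx":0,"dy":0,"dz":0,"rx":0,"ry":0,"rz":0,"fingers":-0.1},{"dx":0,"dy":0,"dz":0,"rx":0,"ry":0,"rz":0,"fingers":-0.1},{"dx":0,"dy":0,"dz":10,"rx":0,"ry":0,"rz":0,"fingers":-0.1},{"dx":0,"dy":0,"dz":30,"rx":0,"ry":0,"rz":0,"fingers":-0.1},{"dx":0,"dy":0,"dz":40,"rx":0,"ry":0,"rz":0,"fingers":-0.1},{"dx":0,"dy":0,"dz":40,"rx":0,"ry":0,"rz":0,"fingers":-0.1}])

```text
clock: 20.85
tcp_pos: [0.5983, 0.0327, 0.2093]
orientation: [-0.0, 0.626, 0.78, -0.0]
wrist_force: [1.6, -0.4, 0.3]
finger_gap: 0.0465
```

servo_tool(deltas=[{"dx":-30,"dy":0,"dz":30,"rx":0,"ry":0,"rz":0,"fingers":-0.1},{"dx":-40,"dy":0,"dz":30,"rx":0,"ry":0,"rz":0,"fingers":-0.1},{"dx":-30,"dy":30,"dz":20,"rx":0,"ry":0,"rz":0,"fingers":-0.1},{"dx":-20,"dy":40,"dz":0,"rx":0,"ry":0,"rz":0,"fingers":-0.1},{"dx":0,"dy":40,"dz":0,"rx":0,"ry":0,"rz":0,"fingers":-0.1},{"dx":0,"dy":40,"dz":0,"rx":0,"ry":0,"rz":0,"fingers":-0.1},{"dx":0,"dy":40,"dz":0,"rx":0,"ry":0,"rz":0,"fingers":-0.1},{"dx":0,"dy":40,"dz":0,"rx":0,"ry":0,"rz":0,"fingers":-0.1}])

```text
clock: 21.65
tcp_pos: [0.4786, 0.2643, 0.2889]
orientation: [0.001, 0.626, 0.78, 0.0]
wrist_force: [0.5, -0.4, 0.4]
finger_gap: 0.0469
```

```bash
python3 - <<'E'
from h import *
st();t=read_camera("top");s=read_camera("side")
a=cv2.resize(t["img"][165:245,290:400],(440,320),interpolation=cv2.INTER_CUBIC);b=cv2.resize(s["img"][170:270,260:350],(288,320),interpolation=cv2.INTER_CUBIC)
save("s7",np.hstack([a,b]))
for x in cut_out("clean_bar","side")[:1]: print(x["confidence"],x["extent"])
E
```

```text
t 21.65 tcp [0.4786 0.2643 0.2889] yaw 1.7891 zaxis [ 0.001  0.    -1.   ] F [ 0.5 -0.4  0.4] gap 0.0469 q [ 0.36  0.26 -0.06  1.25 -0.    1.71]
0.58 [290.4, 191.3, 321.4, 238.6]
```

View pics/s7.png

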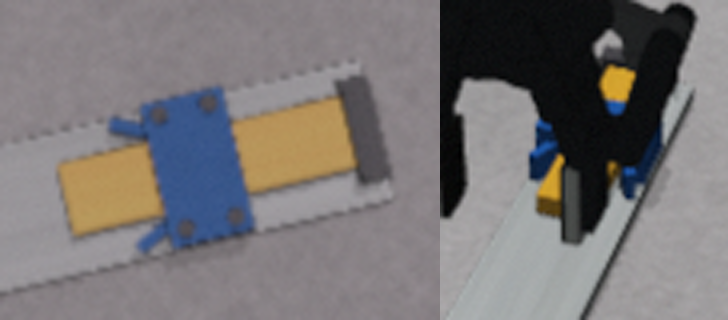

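Picture 9 shows the bar under the bridge with its front end at the stop and the gripper clear. One numeric check against the pressed state and the other objects' starting positions, then I hand in.

```bash
python3 - <<'E'
from h import *
a=cv2.imread("pics/s6.png")[80:200,260:400].astype(int);b=cv2.imread("pics/s7.png")[80:200,260:400].astype(int)
print("front-end diff pressed/released max,mean",abs(a-b).max(),abs(a-b).mean())
im=read_camera("top")["img"];o=cv2.imread("pics/top0.png")[...,::-1]
for n,(x0,y0,x1,y1) in dict(tin=(245,95,295,150),stone=(365,98,438,140),caliper=(270,285,400,340)).items():
    p,q=[cv2.Canny(cv2.cvtColor(np.ascontiguousarray(i[y0:y1,x0:x1]),cv2.COLOR_RGB2GRAY),60,140) for i in(o,im)]
    print(n,cv2.phaseCorrelate(p.astype(float),q.astype(float)))
s=st();job.hand_in()
E
```

```text
front-end diff pressed/released max,mean 14 7.155714285714286
tin ((0.05494075448878277, 0.14997886846638053), 0.9559810678702182)
stone ((0.4984476642700457, 0.4666346909823531), 0.9626610027951734)
caliper ((0.5732026239686121, -0.07250218799411456), 0.7504390395032724)
t 21.85 tcp [0.4785 0.2635 0.2882] yaw 1.7915 zaxis [ 0.    -0.001 -1.   ] F [ 0.6 -0.5  0.3] gap 0.047 q [ 0.36  0.26 -0.06  1.25 -0.    1.71]
the job is handed in; nothing more can be done
```

Both bars are where you asked, and I handed the job in at 21.9 s of the 72 s allowed. The interface gives no verdict, so this rests on my own checks.

**What I did:** I put the red-cross bar flat on the floor of the reject bin first. I then laid the unmarked bar on the open end of the gauge bed, regripped it near its rear end and slid it under the bridge to the stop. After releasing it, I moved the arm clear.

**Last checks:**
- **Reject bar:** the top camera, taken after release, shows it flat and roughly centred in the bin. I did not look at the bin again at the end.
- **Clean bar:** the arm stalled near where I expected the stop, with 16 N along the bed. The front-end picture after release matches the pressed state (largest pixel difference 14 of 255), with no visible gap.
- **Tin, stone and caliper:** edge comparison shows shifts of about 0.7 pixel or less, which I read as unmoved. The caliper match was weaker (0.75), probably because of changed shadows.
- **Robot:** it was touching nothing at hand-in (under 1 N). Forces I read stayed below about 20 N.

**Did not agree:** fitting the clean bar's outline on the bed from the top and side cameras failed because the arm was in the way. The wrist camera placed the bar and the bed off by the same 1 mm sideways, so I relied on that for centring. The finger opening also read about 2 mm less than the bar's 36 mm width.

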